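# Check that a brake lever stops short of the bar

## Task

Check the brake lever on the bench stand: with the backs of the fingers, press its blade in towards the rubber grip until it comes up firm on its stop, still short of the grip, and keep it there for a good second without leaning hard on it. Then ease it all the way back out with the fingers, not letting it snap back, and press the larger of the two round buttons fully down to record the check and let it up again. Only touch and push: pinch nothing, and leave the smaller button and the other things on the bench alone.

Things in the scene. Friction and masses are not known exactly. Their poses are not given: they have to be found in the camera images.
- stand: Fixed stand: dark base plate 140 x 150 x 12 mm and a square post holding a level handlebar stub, axis 115 mm above the bench. Origin: on the bench under the bar. The bar (22 mm thick) runs along the stand's y from +60 to -195 mm at x = 0; the lever lies beside it on the +x side at the same height. Highest part: black clamp block on the post (y = 3 to 37 mm), top at 137 mm.
- lever_pivot (a point): The lever's upright pivot axis, at x = 48, y = -30, z = 115 mm of the stand, between two plates beside the bar. Axes as the stand's. Fully out, the blade is parallel to the bar, 57 mm clear of the grip; at the stop about 32 mm remain at mid blade and 15 mm at the tip.
- lever (a joint): Lever angle in rad: 0 fully out, growing as the blade swings about the upright pivot towards the grip (-x of the stand; clockwise from above). A hard stop ends it at 0.27. A spring always pushes it out: at mid blade about 3 N to start it and 6 N to reach the stop, where resistance rises steeply. Let go, it snaps back out.
- lever_pad (a point): Middle of the aluminium blade's flat outer face, 90 mm along from the pivot; moves with the lever, by about 26 mm in all. Axes: x straight out of the face, away from the grip; -y along the blade to the free tip; z up. Blade 10 mm thick, 16 mm high, straight 55 mm either way from here; the tip, a 16 mm ball, reaches 71 mm beyond and 7 mm out of the face. Space above and outside is open.
- grip_mid (a point): Middle of the black rubber grip on the bar, 132 mm long, 32 mm thick (end flanges 38 mm), on the bar's axis; axes as the stand's.
- big_button (a joint): Travel of the larger push button in m: 0 up, 0.006 fully down; springs back up. About 5 N takes it fully down.
- big_button_top (a point): Centre of the top face of the larger black push button, 36 mm across, facing up on a grey housing fixed to the bench.
- small_button (a joint): Travel of the smaller push button in m: 0 up, 0.006 fully down. To be left alone.
- small_button_top (a point): Centre of the top face of the smaller black push button, 20 mm across, facing up on a grey housing fixed to the bench. The two buttons may stand in either place.
- camera: Loose camera module on a white printed bracket, 50 x 50 mm foot, 64 mm high, black lens towards its +x. Origin: centre of the underside. Leave alone.
- screwdriver: Loose screwdriver lying on the bench along its own x. Origin: underside. Leave alone.
- terminals: Loose strip of four terminal blocks, 45 x 40 mm, 34 mm high. Origin: centre of the underside. Leave alone.
- jar: Loose small jar, 48 mm across, 60 mm high. Origin: centre of the underside. Leave alone.
Mind the look-alikes: they are no part of the job. What is shaped like the part that bears small_button but red or turquoise is not meant.

How it is judged:
By the outcome, as a careful person would: the job done as asked, in the order asked, and still so for the second after the job is handed in, with the robot touching nothing.
It also fails if it takes over 56 s, if anything falls off the work surface, if the arm or the gripper's body presses on something with over 40 N, if the wrist force passes 120 N, or if a joint passes its speed limit or range.

## Robot

A 7-joint arm with a two-finger parallel gripper is mounted at the origin on the work surface. World frame = base frame: x ahead of the robot, y to its left, z up, the work surface at z = 0. Lengths are in m, angles in rad, forces in N, time in s.
With the tool pointing down it reaches from about 0.425 to 0.875 m from the base axis. Payload 9.9 kg.
Tool frame: the origin (TCP) lies at the very end of the fingers, on their centre line; the grasp point (between the pads) lies 19 mm behind it (manip.grip_point_offset is the distance from the TCP to the grasp point, in m); z points along the fingers, y is the line along which they close (so a half turn about z gives the same grasp; the last joint's range is limited). The gripper opens to 85 mm and grips with 20 to 120 N. Pads are 22 mm wide; open, the fingers measure 114 mm over their backs; the gripper's body (76 mm by 85 mm) begins 54 mm behind the grasp point. The pads swing forward as they close: fully open they stand 13 mm farther back than shut.
Start: joints at [-1.256, 0.576, 0.025, 1.437, -0.015, 1.129, -0.057], TCP at [0.262, 0.622, 0.231] pointing down, gripper open.
Joint ranges: [-2.76, 2.76], [-0.34, 2.15], [-1.52, 1.57], [0.19, 2.46], [-1.09, 4.23], [0.17, 1.99], [-2.82, 2.82]. Speed limits (rad/s): [2.22, 2.22, 3.01, 3.01, 3.14, 3.14, 3.14].

## Interface

Orientations are given as a 3x3 rotation matrix whose columns are the frame's x, y, z axes.
In Python, from rig import state, eyes, job, manip gives the robot as it stands.
- The arm moves only by the shell command python3 -m jog 'ROWS' [FORCE]. ROWS is a JSON object of lists of equal length, an entry for each row: "grip": the opening, from 0 (shut) to 1 (fully open); "xyz": the shift along the tool's x, y, z normalised to -1 to 1, where 1 is 0.2 m, a list of three; "turn": the turn about the tool's z normalised to -1 to 1, where 1 is 180 degrees. A call has 1 to 10 rows; each row is the pose to reach, as a shift and turn from the pose commanded when the call began, along the tool's axes at that moment, turning the shorter way round; what a row does not reach only later rows make up. A row lasts 1/10 s, in which the tool goes at most 50 mm and 8.59 degrees, less where a joint would pass 70% of its speed; a pose out of reach is approached as far as the arm can. A call with a number of a shift or a turn outside -1 to 1 is refused whole. A call with a gripper value outside its range is refused whole. The fingers move at their own pace and stop on an object; FORCE is the grip in N (left out, the last holds). Time passes only in rows, so rows that repeat a pose let the fingers close. It gives the time, the measured TCP pose, the force, the opening and the grip force at its end, in the units of the state.
- state(): the state, without advancing time (a new reading comes with each control period).
- eyes.capture(name): name is "scene" or "top" or "wrist"; returns a dict with "frame" (420x560x3 uint8, blue, green, red), "range_z" (420x560 float32, m along the optical axis (not along the pixel's ray), 0 where there is no reading), "fx", "fy", "cx", "cy" (pixels), "rvec" (rotation vector, rad) and "tvec" (3), from world to camera coordinates, as OpenCV has them; the wrist camera has in their place "hand_eye" (4x4, takes a point from camera to tool coordinates, whose origin is the TCP and whose axes are the flange's). Camera axes: x right, y down, z forward; pixel columns grow to the right and rows downward; lengths in m; the calibration is good to about 2 mm. A picture is of the moment at which its call begins: read the wrist's pose just before it.
- job.job_done(): hands the job in; it is judged then, once.
The state is a dict: "clock": time; "q": joint angles; "qvel": joint speeds; "tau": joint torques, N m; "tcp_pos": TCP position; "orientation": TCP orientation; "force": force on the tool from outside, world axes, zero at the start; "ft_torque": the same for the moment, N m; "opening": finger opening in m; "finger_force": force on a finger pad.
Only numpy, scipy, OpenCV 4.12 (cv2) and the standard library are available. Lean on these libraries where they do the work, as an engineer would, in place of code of your own. Each camera call takes 0.05 s, during which the arm holds its last target. There are 200 camera calls.

## Working session

There is one attempt and no reset: what is moved stays moved. The work goes in short steps, Python scripts to look and compute and a shell command to move; the robot and the scene stay as the last step left them, time stands still between calls to the robot, and variables do not carry over. Pictures are saved under pics/ and viewed, at most 10 in all, crops included, and the job is handed in when it is done.

```bash
ls; mkdir -p pics
python3 - <<'E'
from rig import state,eyes
import cv2,numpy as np
s=state();print(s['clock'],s['tcp_pos'],s['orientation'],s['force'],s['opening'])
for n in('top','scene'):
    c=eyes.capture(n);np.savez(f'{n}.npz',**c);cv2.imwrite(f'pics/{n}.png',c['frame']);print(n,c['fx'],c['rvec'],c['tvec'])
E
```

```text
pics
0.0 [0.26193673 0.62160706 0.23047375] [[-9.21517534e-01  3.88336328e-01 -5.75331485e-04]
 [ 3.88336748e-01  9.21516254e-01 -1.53714151e-03]
 [-6.67505730e-05 -1.63992521e-03 -9.99998653e-01]] [-0.1279914   0.28104733 -0.0374677 ] 0.08548869115790432
top 525.7162839708867 [ 2.16287307 -2.14153356  0.14476235] [0.01109919 0.58377486 1.44859319]
scene 429.32492048087954 [ 2.48868121  0.72238699 -0.20127743] [-0.50395989 -0.17143339  1.32001963]
```

View pics/top.png

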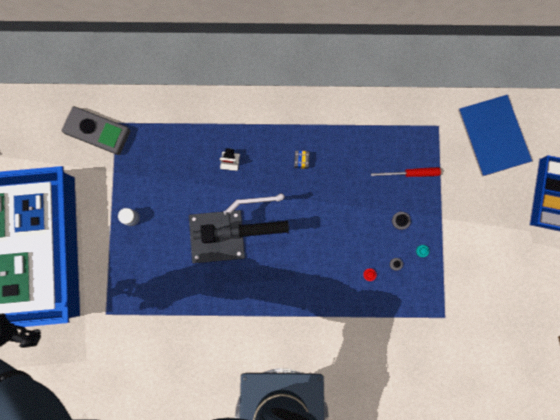

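View pics/scene.png

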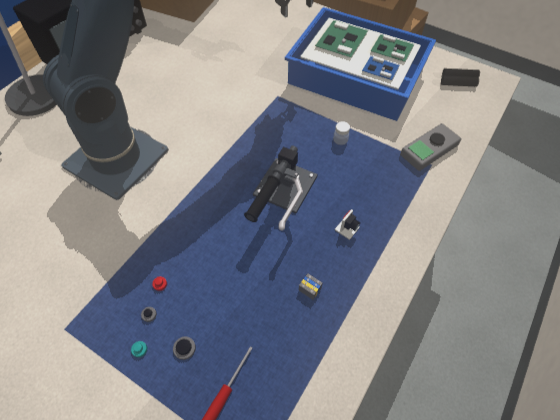

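Top view: the stand is at (217,235), with the grip bar running right to (288,227) and the silver lever above it, from (230,208) to the ball at (280,198). There are two black buttons on grey housings: the larger at (402,220) and the smaller at (397,264). The red (370,274) and turquoise (423,251) ones are look-alikes. The larger black one fits big_button. I'll measure all of these and take an enlarged crop.

```bash
cat > h.py <<'E'
import numpy as np,cv2
def world(c):
    R=cv2.Rodrigues(c['rvec'])[0];z=c['range_z'];v,u=np.mgrid[:z.shape[0],:z.shape[1]]
    P=np.stack([(u-c['cx'])/c['fx']*z,(v-c['cy'])/c['fy']*z,z],-1)
    return (P-c['tvec'].reshape(3))@R
def ray(c,u,v,h):
    R=cv2.Rodrigues(c['rvec'])[0];o=-R.T@c['tvec'].reshape(3)
    d=R.T@np.array([(u-c['cx'])/c['fx'],(v-c['cy'])/c['fy'],1]);return o+d*(h-o[2])/d[2]
E
python3 - <<'E'
from h import *
c=dict(np.load('top.npz'));W=world(c);f=c['frame'].astype(int);hsv=cv2.cvtColor(c['frame'],cv2.COLOR_BGR2HSV)
roi=np.zeros(f.shape[:2],bool);roi[180:270,185:310]=1
z=W[...,2]
up=roi&(z>.09)
lev=up&(hsv[...,2]>120);bar=up&(hsv[...,2]<60)
grip=bar.copy();grip[:,:240]=0
for n,m in(('lever',lev),('grip',grip),('bar+clamp',bar)):
    p=W[m];vv,uu=np.nonzero(m);print(n,m.sum(),'z',np.percentile(p[:,2],[10,50,90]).round(3),'u',uu.min(),uu.max(),'v',vv.min(),vv.max())
    h={'lever':.123,'grip':.128,'bar+clamp':.13}[n]
    q=np.array([ray(c,u,v,h)[:2] for u,v in zip(uu,vv)])
    if n=='lever': print('blade sel'); q=q[(uu>238)&(uu<275)]
    l=cv2.fitLine(q.astype(np.float32),cv2.DIST_HUBER,0,1e-4,1e-4).ravel();l[:2]*=np.sign(l[1]);print(' dir',l[:2],'ang',np.degrees(np.arctan2(-l[0],l[1])),'mean',l[2:]);t=(q-l[2:])@l[:2];print(' extent',t.min(),t.max())
# base plate: dark non-blue low
plate=np.zeros_like(roi);plate[195:280,180:255]=1;plate&=(hsv[...,1]<90)&(hsv[...,2]<110)&(abs(z-.012)<.012)
vv,uu=np.nonzero(plate);q=np.array([ray(c,u,v,.012)[:2] for u,v in zip(uu,vv)]).astype(np.float32);r=cv2.minAreaRect(q);print('plate',r)
for n,(u,v,r) in dict(big=(402,220,14),small=(397,264,10)).items():
    s=(slice(v-r,v+r),slice(u-r,u+r));m=(hsv[s][...,1]<110)
    m2=m&(hsv[s][...,2]<60);b,a=np.nonzero(m);e,g=np.nonzero(m2)
    zt=W[s][...,2][m2];print(n,m.sum(),m2.sum(),'centroid',(u-r+a.mean(),v-r+b.mean()),(u-r+g.mean(),v-r+e.mean()),'z',np.percentile(zt,[10,50,90]).round(4), ray(c,u-r+g.mean(),v-r+e.mean(),np.median(zt)), 'ext',np.ptp(g),np.ptp(e))
k=c['frame']
A=cv2.resize(k[185:275,185:305],None,fx=4,fy=4,interpolation=2);B=cv2.resize(k[200:290,355:435],None,fx=4,fy=4,interpolation=2)
cv2.imwrite('pics/crop.png',cv2.resize(np.hstack([A,B]),(800,360)))
E
```

```text
lever 290 z [0.116 0.121 0.126] u 188 300 v 183 255
blade sel
 dir [-0.08599645  0.99629545] ang 4.9333267 mean [0.581603   0.07110474]
 extent -0.04691099214087585 0.05386100355036618
grip 567 z [0.121 0.128 0.133] u 240 288 v 220 237
 dir [-0.10967839  0.9939671 ] ang 6.296777 mean [0.5052152  0.05127764]
 extent -0.06448874449036553 0.06415214575293994
bar+clamp 998 z [0.119 0.128 0.137] u 194 288 v 215 260
 dir [-0.10174634  0.9948104 ] ang 5.839741 mean [0.49959773 0.10756095]
 extent -0.1210142450827055 0.12808929902155639
plate ((0.4920181632041931, 0.18929360806941986), (0.13961012661457062, 0.1500946581363678), 5.900399684906006)
big 285 126 centroid (np.float64(400.93684210526317), np.float64(220.13684210526316)) (np.float64(401.7063492063492), np.float64(219.8095238095238)) z [0.0153 0.0213 0.0253] [ 0.54246623 -0.33968453  0.02134895] ext 12 12
small 146 38 centroid (np.float64(395.90410958904107), np.float64(263.8767123287671)) (np.float64(396.7105263157895), np.float64(263.7105263157895)) z [0.0148 0.021  0.0264] [ 0.41784937 -0.32293912  0.02102468] ext 6 6
```

View pics/crop.png

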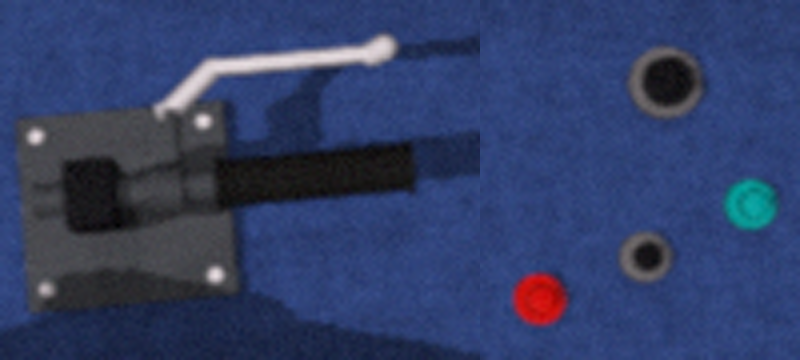

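The crop confirms it: the large black button on the grey ring (left in the button cluster, about (402,220) in the full image) is the bigger one. The lever and grip fit the model: yaw 5.9°, and the blade centreline is within 1 mm of what was predicted. Next I turn the tool so its y axis lies along the stand's +x, shut the fingers, and travel to the space outside the blade.

```bash
python3 -m jog '{"grip":[0,0,0,0,0,0,0,0,0],"xyz":[[-0.94,-0.593,0],[-0.94,-0.593,0],[-0.94,-0.593,0],[-0.94,-0.593,0],[-0.94,-0.593,0],[-0.94,-0.593,0],[-0.94,-0.593,0],[-0.94,-0.593,0],[-0.94,-0.593,0]],"turn":[0.34,0.34,0.34,0.34,0.34,0.34,0.34,0.34,0.34]}'; python3 -c "
from rig import state;s=state();print(s['tcp_pos'],s['orientation'],s['force'],s['opening'])"
```

```text
clock: 1.0
tcp_pos: [0.389, 0.4398, 0.231]
orientation: [[-0.108, 0.994, -0.0], [0.994, 0.108, -0.001], [-0.001, -0.0, -1.0]]
force: [-0.2, 0.8, -0.1]
opening: 0.0002
finger_force: 0.0
[0.38898086 0.43983296 0.2310104 ] [[-1.07509334e-01  9.94204053e-01 -2.10958622e-04]
 [ 9.94203890e-01  1.07509182e-01 -6.32692364e-04]
 [-6.06345323e-04 -2.77756217e-04 -9.99999778e-01]] [-0.18142469  0.82359742 -0.09640211] 0.0002403638516537837
```

```bash
python3 -m jog '{"grip":[0,0,0,0,0,0],"xyz":[[-0.972,0.54,0],[-0.972,0.54,0],[-0.972,0.54,0],[-0.972,0.54,0],[-0.972,0.54,0],[-0.972,0.54,0]],"turn":[0,0,0,0,0,0]}' && python3 -m jog '{"grip":[0,0,0,0,0,0,0],"xyz":[[-0.972,0.54,0],[-0.972,0.54,0],[-0.972,0.54,0],[-0.972,0.54,0],[-0.972,0.54,0],[-0.972,0.54,0],[-0.972,0.54,0]],"turn":[0,0,0,0,0,0,0]}'
python3 - <<'E'
from rig import state,eyes
import cv2,numpy as np
s=state();print(s['clock'],s['tcp_pos'],s['orientation'],s['q'])
c=eyes.capture('wrist');np.savez('wrist.npz',**c,p=s['tcp_pos'],R=s['orientation']);cv2.imwrite('pics/w1.png',c['frame'])
E
```

```text
clock: 1.6
tcp_pos: [0.5192, 0.2532, 0.2315]
orientation: [[-0.101, 0.995, 0.001], [0.995, 0.101, -0.002], [-0.002, 0.001, -1.0]]
force: [-0.2, 0.1, -0.6]
opening: 0.0002
finger_force: 0.0
clock: 2.3
tcp_pos: [0.6441, 0.0766, 0.2308]
orientation: [[-0.106, 0.994, -0.001], [0.994, 0.106, 0.001], [0.001, -0.001, -1.0]]
force: [-1.0, 0.5, 0.1]
opening: 0.0002
finger_force: 0.0
2.3 [0.64407177 0.07657405 0.23077115] [[-1.06126924e-01  9.94351965e-01 -1.11591863e-03]
 [ 9.94352123e-01  1.06127896e-01  8.51556685e-04]
 [ 9.65177160e-04 -1.01924297e-03 -9.99999015e-01]] [-0.39512733  0.55889328  0.34656266  1.52096584 -0.20472647  1.09855641
  0.10268357]
```

View pics/w1.png

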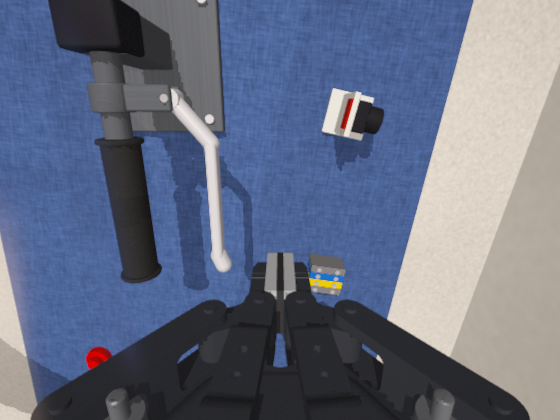

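The wrist view shows the blade from (211,145) to (218,245), the ball at (223,260), and the shut fingers to the right of it at (280,270), clear. I'll measure the blade's outer edge from this view.

Run:
```python
import numpy as np
c=dict(np.load('wrist.npz'));T=c['hand_eye'];R=c['R'];p=c['p'];f=c['frame'].astype(int)
print(T.round(3).tolist())
def ray(u,v,h):
    d=R@T[:3,:3]@np.array([(u-c['cx'])/c['fx'],(v-c['cy'])/c['fy'],1]);o=p+R@T[:3,3];return o+d*(h-o[2])/d[2]
a=np.radians(5.9);X=np.array([np.cos(a),np.sin(a)]);Y=np.array([-np.sin(a),np.cos(a)]);O=np.array([.4919,.1796])
for v in range(155,245,12):
    g=f[v,195:240].sum(1);b=f[v,195:240,0]-f[v,195:240,2]
    w=np.nonzero((b<30)&(g>300))[0]+195
    for u in(w.min()-.5,w.max()+.5):
        q=ray(u,v,.123)[:2];print(v,u,q.round(4),'stand',round((q-O)@X,4),round((q-O)@Y,4))
q=ray(223,261,.121)[:2];print('ball',q,(q-O)@X,(q-O)@Y)
for v in(160,210,255):
    w=np.nonzero(f[v,80:170].sum(1)<130)[0]+80;print('grip',v,[((ray(u,v,.115)[:2]-O)@X).round(4) for u in(w.min(),w.max())])
```

```text
[[-0.001, -0.945, -0.326, 0.083], [1.0, -0.001, -0.001, -0.0], [0.001, -0.326, 0.945, -0.143], [0.0, 0.0, 0.0, 1.0]]
155 204.5 [0.5758 0.1125] stand 0.0766 -0.0754
155 218.5 [0.5876 0.1138] stand 0.0884 -0.0753
167 205.5 [0.5769 0.1023] stand 0.0766 -0.0856
167 219.5 [0.5888 0.1036] stand 0.0886 -0.0856
179 206.5 [0.578  0.0918] stand 0.0766 -0.0962
179 220.5 [0.5901 0.0931] stand 0.0888 -0.0961
191 207.5 [0.5792 0.0811] stand 0.0767 -0.107
191 220.5 [0.5906 0.0823] stand 0.0881 -0.107
203 208.5 [0.5803 0.07  ] stand 0.0767 -0.1181
203 221.5 [0.5919 0.0712] stand 0.0883 -0.1181
215 208.5 [0.5807 0.0585] stand 0.0758 -0.1296
215 222.5 [0.5933 0.0599] stand 0.0885 -0.1295
227 209.5 [0.5819 0.0468] stand 0.0759 -0.1413
227 222.5 [0.5938 0.0481] stand 0.0878 -0.1413
239 210.5 [0.5832 0.0348] stand 0.0759 -0.1534
239 223.5 [0.5952 0.0361] stand 0.088 -0.1534
ball [0.59543283 0.01167901] 0.0857233741841632 -0.17767388878346088
grip 160 [np.float64(0.007), np.float64(0.0193)]
grip 210 [np.float64(0.003), np.float64(0.0188)]
grip 255 [np.float64(0.0044), np.float64(0.0191)]
```

```bash
python3 -m jog '{"grip":[0,0,0,0,0,0,0,0],"xyz":[[0,0,0.2],[0,0,0.4],[0,0,0.6],[0,0,0.68],[0,-0.06,0.68],[0,-0.12,0.68],[0,-0.16,0.68],[0,-0.16,0.68]],"turn":[0,0,0,0,0,0,0,0]}'
python3 - <<'E'
from rig import state,eyes
import cv2,numpy as np
s=state();print(s['clock'],s['force'])
c=eyes.capture('scene');cv2.imwrite('pics/s2.png',cv2.resize(c['frame'][120:270,210:410],(800,600),interpolation=2))
E
```

```text
clock: 3.15
tcp_pos: [0.6114, 0.0738, 0.0956]
orientation: [[-0.106, 0.994, -0.001], [0.994, 0.106, 0.001], [0.001, -0.001, -1.0]]
force: [0.1, -0.1, 0.2]
opening: -0.0
finger_force: 0.0
3.15 [ 0.14313187 -0.14859568  0.15732285]
```

View pics/s2.png

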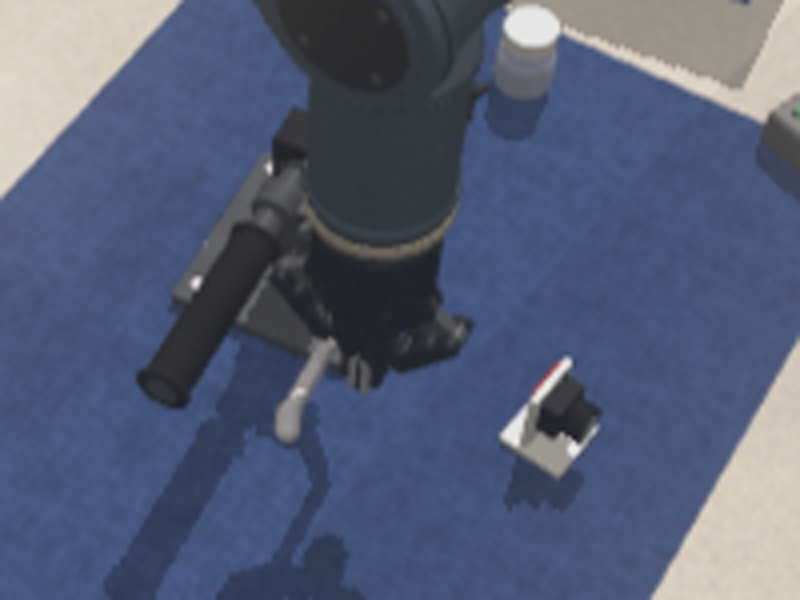

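The fingers are beside the mid blade with a small gap and the tips are below it. Approaching to contact.

```bash
python3 -m jog '{"grip":[0,0,0,0],"xyz":[[0,-0.01,0],[0,-0.02,0],[0,-0.03,0],[0,-0.03,0]],"turn":[0,0,0,0]}' | grep -E 'clock|force|pos'; python3 -m jog '{"grip":[0,0,0,0],"xyz":[[0,-0.01,0],[0,-0.02,0],[0,-0.02,0],[0,-0.02,0]],"turn":[0,0,0,0]}'| grep -E 'clock|force|pos'
```

```text
clock: 3.6
tcp_pos: [0.6065, 0.0714, 0.0953]
force: [-0.6, -0.5, -0.0]
finger_force: 0.0
clock: 4.0
tcp_pos: [0.6033, 0.0709, 0.0954]
force: [3.7, -0.6, -1.7]
finger_force: 1.8
```

```bash
python3 -m jog '{"grip":[0,0,0,0,0,0,0,0],"xyz":[[-0.007,-0.014,0],[-0.014,-0.028,0],[-0.021,-0.042,0],[-0.027,-0.056,0],[-0.032,-0.070,0],[-0.037,-0.084,0],[-0.043,-0.104,0],[-0.043,-0.104,0]],"turn":[0.01,0.019,0.029,0.038,0.048,0.057,0.07,0.07]}'
```

```text
clock: 4.8
tcp_pos: [0.5827, 0.0603, 0.0954]
orientation: [[0.118, 0.993, 0.0], [0.993, -0.118, 0.0], [0.0, 0.0, -1.0]]
force: [5.5, -0.9, -3.0]
opening: -0.0002
finger_force: 2.8
```

```bash
python3 -m jog '{"grip":[0,0,0],"xyz":[[-0.0055,-0.01,0],[-0.0055,-0.01,0],[-0.0055,-0.01,0]],"turn":[0.007,0.007,0.007]}'|grep -E 'clock|force|pos'; python3 -m jog '{"grip":[0,0,0],"xyz":[[-0.0027,-0.005,0],[-0.0027,-0.005,0],[-0.0027,-0.005,0]],"turn":[0.0035,0.0035,0.0035]}'|grep -E 'clock|force|pos'
```

```text
clock: 5.1
tcp_pos: [0.5811, 0.0597, 0.0954]
force: [4.5, -0.8, -2.3]
finger_force: 2.8
clock: 5.4
tcp_pos: [0.5801, 0.0593, 0.0954]
force: [6.1, 0.2, -2.8]
finger_force: 2.9
```

```bash
python3 -m jog '{"grip":[0,0,0],"xyz":[[-0.0027,-0.005,0],[-0.0027,-0.005,0],[-0.0027,-0.005,0]],"turn":[0.0035,0.0035,0.0035]}'|grep -E 'clock|force|pos'; python3 -m jog '{"grip":[0,0,0],"xyz":[[0,-0.004,0],[0,-0.004,0],[0,-0.004,0]],"turn":[0,0,0]}'|grep -E 'clock|force|pos'
```

```text
clock: 5.7
tcp_pos: [0.5791, 0.059, 0.0954]
force: [6.1, -0.3, -2.6]
finger_force: 2.9
clock: 6.0
tcp_pos: [0.5789, 0.0589, 0.0955]
force: [7.9, -0.5, -4.0]
finger_force: 3.8
```

```bash
python3 -m jog '{"grip":[0,0,0],"xyz":[[0,-0.004,0],[0,-0.004,0],[0,-0.004,0]],"turn":[0,0,0]}'|grep -E 'clock|force|pos'
python3 - <<'E'
from rig import state,eyes
import cv2
c=eyes.capture('wrist');cv2.imwrite('pics/w2.png',c['frame'])
E
```

```text
clock: 6.3
tcp_pos: [0.5788, 0.0589, 0.0956]
force: [11.0, -0.7, -6.8]
finger_force: 5.0
```

View pics/w2.png

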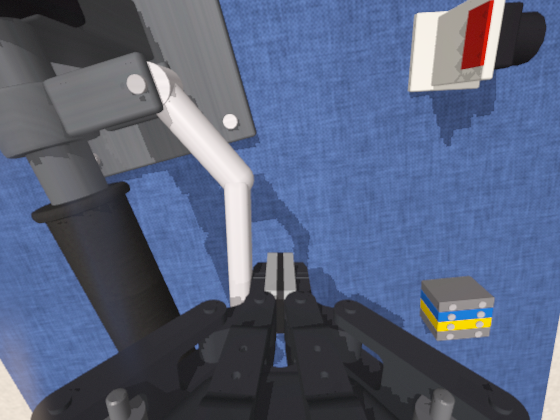

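The lever is firm: it stopped moving after 25.6 mm of travel and the force climbed to about 11 N. Holding.

```bash
for i in 1 2; do python3 -m jog '{"grip":[0,0,0,0,0,0,0,0],"xyz":[[0,0,0],[0,0,0],[0,0,0],[0,0,0],[0,0,0],[0,0,0],[0,0,0],[0,0,0]],"turn":[0,0,0,0,0,0,0,0]}'|grep -E 'clock|force|pos'; done
```

```text
clock: 7.15
tcp_pos: [0.5787, 0.0589, 0.0955]
force: [10.1, -0.6, -7.0]
finger_force: 5.0
clock: 7.95
tcp_pos: [0.5788, 0.0589, 0.0955]
force: [10.0, -0.1, -5.7]
finger_force: 5.0
```

```bash
python3 -m jog '{"grip":[0,0,0,0,0,0,0,0,0,0],"xyz":[[0.003,0.006,0],[0.007,0.012,0],[0.010,0.0175,0],[0.014,0.0235,0],[0.017,0.029,0],[0.021,0.035,0],[0.025,0.0405,0],[0.029,0.046,0],[0.0325,0.0515,0],[0.0365,0.057,0]],"turn":[-0.004,-0.008,-0.0126,-0.017,-0.021,-0.025,-0.029,-0.034,-0.038,-0.042]}'; python3 -m jog '{"grip":[0,0,0,0,0,0,0,0,0,0],"xyz":[[0.003,0.006,0],[0.007,0.012,0],[0.010,0.0175,0],[0.014,0.0235,0],[0.017,0.029,0],[0.021,0.035,0],[0.025,0.0405,0],[0.029,0.046,0],[0.0325,0.0515,0],[0.0365,0.057,0]],"turn":[-0.004,-0.008,-0.0126,-0.017,-0.021,-0.025,-0.029,-0.034,-0.038,-0.042]}'
```

```text
clock: 8.95
tcp_pos: [0.59, 0.0636, 0.0954]
orientation: [[0.028, 1.0, 0.001], [1.0, -0.028, -0.001], [-0.001, 0.001, -1.0]]
force: [4.9, -2.7, -1.8]
opening: 0.0001
finger_force: 2.9
clock: 9.95
tcp_pos: [0.6014, 0.0703, 0.0955]
orientation: [[-0.103, 0.995, 0.001], [0.995, 0.103, -0.001], [-0.001, 0.001, -1.0]]
force: [5.4, -3.1, -1.8]
opening: 0.0
finger_force: 2.4
```

Still in contact. Now creeping out the last few millimetres, straight along the stand's +x.

```bash
python3 -m jog '{"grip":[0,0,0,0,0,0,0,0],"xyz":[[0,0.003,0],[0,0.006,0],[0,0.009,0],[0,0.012,0],[0,0.015,0],[0,0.018,0],[0,0.021,0],[0,0.025,0]],"turn":[0,0,0,0,0,0,0,0]}'|grep -E 'clock|force|pos'; python3 -m jog '{"grip":[0,0,0,0],"xyz":[[0,0.005,0],[0,0.02,0],[0,0.05,0],[0,0.15,0]],"turn":[0,0,0,0]}'|grep -E 'clock|force|pos'
```

```text
clock: 10.75
tcp_pos: [0.6053, 0.0722, 0.095]
force: [0.1, -0.4, 0.7]
finger_force: 0.0
clock: 11.15
tcp_pos: [0.6352, 0.0749, 0.0954]
force: [1.0, -0.1, -0.3]
finger_force: 0.0
```

```bash
python3 -m jog '{"grip":[0,0,0,0,0,0,0,0],"xyz":[[0,0,-0.25],[0,0,-0.5],[0,0,-0.6],[-1,-0.34,-0.6],[-1,-0.34,-0.6],[-1,-0.34,-0.6],[-1,-0.34,-0.6],[-1,-0.34,-0.6]],"turn":[0,0,0,0,0,0,0,0]}'|grep -E 'clock|pos'; python3 -m jog '{"grip":[0,0,0,0,0,0,0],"xyz":[[-0.8,-0.34,0],[-0.8,-0.34,0],[-0.8,-0.34,0],[-0.8,-0.34,0],[-0.8,-0.34,0],[-0.8,-0.34,0],[-0.8,-0.34,0]],"turn":[0,0,0,0,0,0,0]}'|grep -E 'clock|pos'
python3 - <<'E'
from rig import state,eyes
import cv2,numpy as np
s=state();print(s['tcp_pos'],s['orientation'])
c=eyes.capture('wrist');np.savez('wrist2.npz',**c,p=s['tcp_pos'],R=s['orientation'])
t=eyes.capture('top')['frame'];a=c['frame'];b=cv2.resize(t[180:260,190:300],(330,240),interpolation=2);o=np.zeros((420,800,3),np.uint8);o[:,:560]=a;o[:175,560:]=cv2.resize(b,(240,175));cv2.imwrite('pics/w3.png',o)
E
```

```text
clock: 11.95
tcp_pos: [0.5871, -0.1386, 0.216]
clock: 12.65
tcp_pos: [0.5389, -0.2955, 0.2151]
[ 0.5389091  -0.29554765  0.21512469] [[-1.05743468e-01  9.94393431e-01  1.53988460e-04]
 [ 9.94392990e-01  1.05743271e-01  9.70503855e-04]
 [ 9.48779414e-04  2.55749489e-04 -9.99999517e-01]]
```

View pics/w3.png

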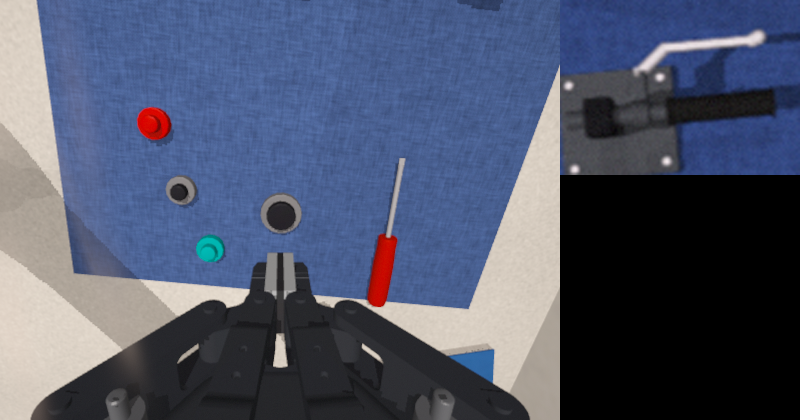

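The lever is back fully out (inset). The big black button is at (281,214), the small black one at (180,190), turquoise at (209,249) and red at (154,124). Locating the big one.

Run:
```python
import numpy as np,cv2
c=dict(np.load('wrist2.npz'));T=c['hand_eye'];R=c['R'];p=c['p']
def w(u,v,h):
    d=R@T[:3,:3]@np.array([(u-c['cx'])/c['fx'],(v-c['cy'])/c['fy'],1]);o=p+R@T[:3,3];return o+d*(h-o[2])/d[2]
s=(slice(190,240),slice(255,308));m=(c['frame'][s].max(2)<60)
k=max(cv2.findContours(m.astype(np.uint8),0,1)[0],key=cv2.contourArea);e=cv2.fitEllipse(k);u,v=e[0][0]+255,e[0][1]+190;print(u,v,e[1])
z=c['range_z'][s];u2,v2=int(u),int(v);d=np.median(c['range_z'][v2-4:v2+5,u2-4:u2+5])
P=R@(T[:3,:3]@(np.array([(u-c['cx'])/c['fx'],(v-c['cy'])/c['fy'],1])*d)+T[:3,3])+p;print('depth pt',P)
for du in(-e[1][0]/2,e[1][0]/2):print(w(u+du,v,P[2]))
t=np.array([*w(u,v,P[2])[:2],P[2]]);print('target',t,'tool shift/0.2',(R.T@(t-p))/.2)
```

```text
280.6804389953613 215.38329315185547 (27.331634521484375, 27.363109588623047)
depth pt [ 0.54423784 -0.33866841  0.02289918]
[ 0.52779268 -0.3404028   0.02289918]
[ 0.56068238 -0.33693409  0.02289918]
target [ 0.54423784 -0.33866841  0.02289918] tool shift/0.2 [-0.21812419  0.00344985  0.96092195]
```

```bash
python3 -m jog '{"grip":[0,0,0,0,0,0,0,0],"xyz":[[-0.216,0,0.2],[-0.216,0,0.4],[-0.216,0,0.6],[-0.216,0,0.8],[-0.216,0,0.9],[-0.216,0,0.92],[-0.216,0,0.94],[-0.216,0,0.94]],"turn":[0,0,0,0,0,0,0,0]}'|grep -E 'clock|pos|force'; python3 -m jog '{"grip":[0,0,0,0],"xyz":[[0,0,0.01],[0,0,0.02],[0,0,0.03],[0,0,0.03]],"turn":[0,0,0,0]}'|grep -E 'clock|pos|force'
```

```text
clock: 13.55
tcp_pos: [0.5433, -0.3401, 0.0282]
force: [-0.4, 0.2, 0.4]
finger_force: 0.0
clock: 13.95
tcp_pos: [0.5427, -0.3403, 0.0216]
force: [1.1, -0.9, 1.4]
finger_force: 0.8
```

```bash
python3 -m jog '{"grip":[0,0,0,0],"xyz":[[0,0,0.007],[0,0,0.015],[0,0,0.022],[0,0,0.022]],"turn":[0,0,0,0]}'|grep -E 'clock|pos|force'; python3 -m jog '{"grip":[0,0,0],"xyz":[[0,0,0.006],[0,0,0.006],[0,0,0.006]],"turn":[0,0,0]}'|grep -E 'clock|pos|force'
```

```text
clock: 14.35
tcp_pos: [0.5427, -0.3403, 0.017]
force: [1.0, 0.2, 4.4]
finger_force: 2.2
clock: 14.65
tcp_pos: [0.5427, -0.3403, 0.0162]
force: [0.9, 0.6, 7.7]
finger_force: 3.8
```

```bash
python3 -m jog '{"grip":[0,0,0,0],"xyz":[[0,0,0.006],[0,0,0.006],[0,0,0.006],[0,0,0.006]],"turn":[0,0,0,0]}'|grep -E 'clock|pos|force'
```

```text
clock: 15.05
tcp_pos: [0.5428, -0.3404, 0.016]
force: [-2.8, 2.2, 18.9]
finger_force: 9.0
```

The button is fully down: hard stop at 19 N, about 6 mm of travel. Letting it up and retreating.

```bash
python3 -m jog '{"grip":[0,0,0,0,0,0,0,0,0,0],"xyz":[[0,0,-0.015],[0,0,-0.03],[0,0,-0.045],[0,0,-0.06],[0,0,-0.1],[0,0,-0.3],[0,0,-0.5],[0,0,-0.6],[0,0,-0.6],[0,0,-0.6]],"turn":[0,0,0,0,0,0,0,0,0,0]}'|grep -E 'clock|pos|force'
python3 - <<'E'
from rig import eyes
import cv2,numpy as np
c=eyes.capture('scene')['frame'];w=eyes.capture('wrist')['frame']
cv2.imwrite('pics/fin.png',cv2.resize(np.hstack([c,w]),(800,300)))
E
```

```text
clock: 16.05
tcp_pos: [0.5423, -0.34, 0.1348]
force: [0.5, -0.5, -0.9]
finger_force: 0.0
```

View pics/fin.png

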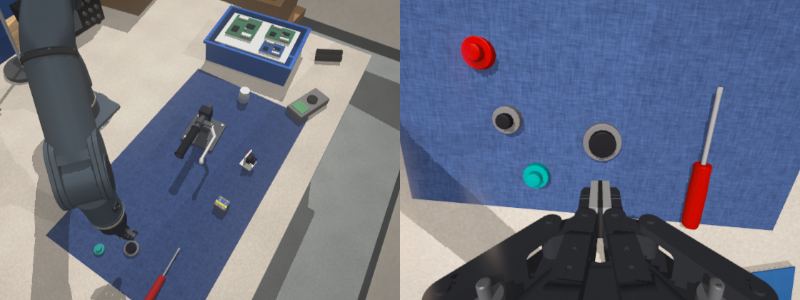

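The picture shows the button up at (602,142), the lever out at (205,150), everything else where it was, and the gripper clear.

```bash
python3 -c "from rig import job;print(job.job_done())"
```

```text
the job is handed in; nothing more can be done
None
```

I pressed the lever to its stop and held it there for over 1.6 s at about 10 N, then eased it fully out. I pressed the larger button fully down and let it up, left everything else alone, and handed the job in at about 16 s; no verdict came back.

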